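# Raise the probe stand to its second stop and hold it up

## Robot

A 6-joint arm with a two-finger parallel gripper is mounted at the origin on the work surface. World frame = base frame: x ahead of the robot, y to its left, z up, the work surface at z = 0. Lengths are in m, angles in degrees, forces in N, time in s.
With the tool pointing down it reaches from about 0.25 to 0.725 m from the base axis. Payload 9.7 kg.
Tool frame: the origin (TCP) lies at the very end of the fingers, on their centre line; the grasp point (between the pads) lies 19 mm behind it (bot.grip_depth is the distance from the TCP to the grasp point, in m); z points along the fingers, y is the direction in which the jaws open and shut (so a half turn about z gives the same grasp; the last joint's range is limited). The gripper opens to 85 mm and grips with 20 to 120 N. Pads are 22 mm wide; open, the fingers measure 114 mm over their backs; the gripper's body (76 mm by 85 mm) begins 54 mm behind the grasp point. The pads swing forward as they close: fully open they stand 13 mm farther back than shut.
Start: joints at [73.396, 4.979, 10.078, 95.1, 0, 90], TCP at [0.157, 0.527, 0.231] pointing down, gripper open.
Joint ranges: [-179.16, 179.16], [-48.56, 103.87], [-65.8, 70.77], [-126.05, 130.52], [-82.76, 87.17], [-180, 180]. Speed limits (degrees/s): [127.2, 127.2, 147.25, 180, 180, 180].

## Interface

Orientations are given as [roll, pitch, yaw] about the fixed x, y, z axes, in that order (R = Rz(yaw) Ry(pitch) Rx(roll)).
In Python, from workcell import telemetry, optics, order, bot gives the robot as it stands. The module is installed in compiled form; this text tells all that it offers.
- The arm moves only by the shell command python3 -m inch 'ROWS' [FORCE]. ROWS is JSON, a list of rows, each a list of 7 numbers: the shift along the tool's x, y, z in m, then the turn, a rotation vector about the tool's x, y, z in rad, then the closure, from 0 (fully open) to 1 (shut). In form: [[tx, ty, tz, rx, ry, rz, grip], ...]. A call has 1 to 12 rows; each row is the pose to reach, as a shift and turn from the pose commanded when the call began, along the tool's axes at that moment; what a row does not reach only later rows make up. A row lasts 1/12 s, in which the tool goes at most 41.7 mm and 7.16 degrees, less where a joint would pass 70% of its speed; a pose out of reach is approached as far as the arm can. A call with a gripper value outside its range is refused whole. The fingers move at their own pace and stop on an object; FORCE is the grip in N (left out, the last holds). Time passes only in rows, so rows that repeat a pose let the fingers close. It gives the time, the measured TCP pose, the force and the opening at its end, in the units of the state.
- telemetry.get_obs(): the state, without advancing time (a new reading comes with each control period).
- optics.camera(name): name is "side" or "top" or "wrist"; returns (picture, depth): 384x512x3 uint8, red, green, blue; 384x512 float32, m along the optical axis (not along the pixel's ray), 0 where there is no reading.
- optics.camera_info(name): a dict with "camera_matrix" (3x3 intrinsics, pixels), "xyz" and "attitude" of the camera in the world; the wrist camera has in their place "mount" (4x4, takes a point from camera to tool coordinates, whose origin is the TCP and whose axes are the flange's). Camera axes: x right, y down, z forward; pixel columns grow to the right and rows downward; lengths in m; the calibration is good to about 2 mm. The wrist camera is an equidistant fisheye: a pixel r from the principal point sees the ray r / f radians off the axis. A picture is of the moment at which its call begins: read the wrist's pose just before it. camera_info takes no time and is no camera call.
- order.job_done(): hands the job in, once; it reports no verdict.
The state is a dict: "time": time; "q": joint angles; "qd": joint speeds; "joint_efforts": joint torques, N m; "ee_pos": TCP position; "tcp_rot": TCP orientation; "wrist_force": force on the tool from outside, world axes, zero at the start; "torque": the same for the moment, N m; "opening": finger opening in m.
Only numpy, scipy, OpenCV 4.12 (cv2) and the standard library are available. Lean on these libraries where they do the work, as an engineer would, in place of code of your own. Each camera call takes 0.05 s, during which the arm holds its last target. There are 200 camera calls.

## Task

Raise the measuring probe out of its beaker: push the red lock button of the telescopic probe stand fully down (it stays down), then take the blue knob and draw the mast straight up, past its first stop, until both tubes are fully out at the second stop. The mast sinks if let go, so finish while still gripping the knob and holding it up there. Pull gently enough that the stand stays standing on the bench where it is, and leave the beaker and the other things on the bench alone.

Things in the scene. Friction and masses are not known exactly. Their poses are not given: they have to be found in the camera images.
- stand: Telescopic probe stand, loose on the bench, 2.5 kg in all. Grey base plate 140 (x) x 230 (y) x 18 mm; origin: centre of its underside, z up. Vertical mast at its x = 0, y = +30 mm: outer tube 28 mm across, up to z = 120 mm. A white lock housing, 36 mm wide, z = 97 to 127 mm, runs from the mast along +y and carries the red button. A pull above its weight (about 25 N) lifts it.
- button_top (a point): Centre of the top face of the red round lock button, 28 mm in diameter, 100 mm from the origin along the stand's +y (70 mm from the mast axis) and 143 mm above the stand's underside when it is up. It is pressed straight down.
- lock_button (a joint): How far the red button is pressed, m: 0 = up, mast locked; 0.007 = fully down. The mast is free from 0.0042 on. It moves at about 3 N, has no spring and stays where it is left. While it is up, pulling on the knob does not extend the mast.
- probe_head: White head on the mast. Origin: on the mast axis at the head's underside (137 mm above the bench when down); axes as the stand's; 0.26 kg. A bar 26 mm wide, 20 mm high runs along -y; on it over the mast stands the blue knob. The probe hangs 95 mm out along -y: grey rod 12 mm across, reaching 100 mm below the origin, its black cap 34 mm above it.
- knob_grip (a point): Place to grip the blue upright round knob with three thin black rings: on the mast axis, 44 mm above the head's underside. The knob is 28 mm in diameter and reaches from 24 mm below this point (where it meets the bar of the head) to 18 mm above it; 181 mm above the stand's underside when the mast is down.
- top_tube (a joint): How far the upper tube has slid out of the middle tube, m: 0 = in, 0.060 = fully out (the first stop). It moves by a light pull: about 4 N with the weight of the head (0.8 N of it friction), and sinks back by itself when let go.
- mid_tube (a joint): How far the middle tube has slid out of the outer tube, m: 0 = in, 0.050 = fully out (the second stop, the knob then 110 mm above its lowest place). It comes only after the first stop is reached, at a pull of about 7 N in all (3 N of it friction); at the second stop the pull rises steeply and over about 25 N the stand lifts.
- probe_tip (a point): Lower end of the probe, 35 to 40 mm above the bench while the mast is down, inside the beaker without touching it.
- beaker: Glass beaker with the probe hanging in it, loose, standing on the stand's base plate; 72 mm in diameter at the rim, narrower below, 90 mm high, wall 4 mm, 0.16 kg. Origin at the centre of its underside. Leave it alone.
- wash_bottle: White wash bottle standing on the bench, 72 mm in diameter, 155 mm high, origin under its centre. Leave it alone.
- flask: Conical glass flask, 84 mm in diameter at the foot, 120 mm high, origin under its centre. Leave it alone.
- tip_box: Blue box with a clear lid, 60 x 110 x 72 mm, origin under its centre. Leave it alone.
- amber_a: Amber reagent bottle, 56 mm in diameter, 130 mm high, origin under its centre. Leave it alone.
- amber_b: Another such amber bottle, same size and origin. Leave it alone.

How it is judged:
By the outcome, as a careful person would: the job done as asked, in the order asked, and still so for the second after the job is handed in, while the arm keeps its last pose, push and grip.
It also fails if it takes over 48 s, if anything falls off the work surface, if the arm or the gripper's body presses on something with over 40 N, if the wrist force passes 120 N, or if a joint passes its speed limit or range.

## Working session

There is one attempt and no reset: what is moved stays moved. The work goes in short steps, Python scripts to look and compute and a shell command to move; the robot and the scene stay as the last step left them, time stands still between calls to the robot, and variables do not carry over. Pictures are saved under pics/ and viewed, about 8 in all and at most 12, crops included, and the job is handed in when it is done.

```bash
mkdir -p pics
cat > h.py <<'E'
import numpy as np, cv2
from scipy.spatial.transform import Rotation as R
from workcell import telemetry, optics, order, bot
def cam(n):
    im,d=optics.camera(n); i=optics.camera_info(n); return im,d,i
def world(d,i):
    K=np.array(i["camera_matrix"]);v,u=np.indices(d.shape)
    p=np.stack([(u-K[0,2])/K[0,0]*d,(v-K[1,2])/K[1,1]*d,d],-1)
    A=np.array(i["attitude"]); Rm=A if A.shape==(3,3) else R.from_euler('xyz',A,degrees=True).as_matrix()
    return p@Rm.T+np.array(i["xyz"])
E
python3 - <<'E'
from h import *
for n in("top","side"):
    im,d,i=cam(n);print(n,i)
    np.savez(n,im=im,d=d,w=world(d,i))
    cv2.imwrite(f"pics/{n}1.png",im[...,::-1])
print(telemetry.get_obs(),optics.camera_info("wrist"))
a=cv2.imread("pics/top1.png");b=cv2.imread("pics/side1.png")
for n in("top","side"):
    z=np.load(n+".npz");im=z['im'];w=z['w'];hsv=cv2.cvtColor(im,cv2.COLOR_RGB2HSV);H,S,V=cv2.split(hsv)
    for nm,m in(("red",((H<8)|(H>172))&(S>130)&(V>80)),("blue",(H>98)&(H<128)&(S>110)&(V>50))):
        m=m&(z['d']>0)
        k,l,st,c=cv2.connectedComponentsWithStats(m.astype(np.uint8))
        for j in range(1,k):
            if st[j,4]>25:
                q=w[l==j];print(n,nm,st[j],c[j].round(),np.median(q,0).round(3),q.min(0).round(3),q.max(0).round(3))
E
```

```text
top {'camera_matrix': array([[382.57925315,   0.        , 258.39281028],
       [  0.        , 382.57925315, 187.12754711],
       [  0.        ,   0.        ,   1.        ]]), 'xyz': array([0.50931682, 0.02359848, 1.27966025]), 'attitude': array([-1.75251945e+02,  1.19142188e-02, -9.16616294e+01])}
side {'camera_matrix': array([[444.93960776,   0.        , 259.85322017],
       [  0.        , 444.93960776, 187.7039797 ],
       [  0.        ,   0.        ,   1.        ]]), 'xyz': array([ 0.38238573, -0.789417  ,  1.13204913]), 'attitude': array([-1.39836525e+02, -1.35206511e-02, -1.24540987e+01])}
{'time': 0.1, 'q': array([7.33964352e+01, 5.00720811e+00, 1.00391476e+01, 9.50995780e+01,
       2.41775840e-04, 9.00024551e+01]), 'qd': array([ 0.09291521,  0.06085466,  0.1154164 ,  0.0272051 , -0.12118608,
       -0.04146658]), 'joint_efforts': array([ 2.05698285e-05, -5.21558225e+01,  4.65655160e+01,  1.60503091e-02,
       -6.77208664e-05,  9.75793654e-06]), 'ee_pos': array([0.15710142, 0.5268707 , 0.23066245]), 'tcp_rot': array([-1.79932361e+02, -2.38877381e-04,  1.63393980e+02]), 'w
[... 1185 characters left out ...]
564 -0.301] [0.747 1.295 0.088]
side blue [268 173   9  13  90] [272. 179.] [0.597 0.01  0.193] [0.584 0.006 0.166] [0.609 0.029 0.202]
side blue [326 209  26  34 276] [337. 232.] [ 0.761 -0.119  0.036] [ 0.748 -0.128  0.004] [ 0.805 -0.025  0.057]
side blue [337 355   6   6  30] [339. 358.] [ 0.63  -0.488  0.136] [ 0.624 -0.493  0.13 ] [ 0.636 -0.481  0.139]
side blue [340 365   7   6  32] [343. 368.] [ 0.63  -0.509  0.134] [ 0.624 -0.515  0.13 ] [ 0.636 -0.503  0.138]
side blue [225 370  54  14 460] [257. 379.] [ 0.446 -0.493  0.144] [ 0.373 -0.514  0.135] [ 0.485 -0.481  0.153]
side blue [344 375   6   7  35] [346. 378.] [ 0.631 -0.532  0.134] [ 0.624 -0.537  0.129] [ 0.637 -0.524  0.14 ]
```

View pics/top1.png

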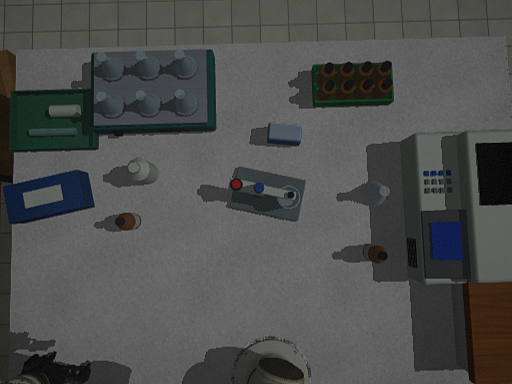

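View pics/side1.png

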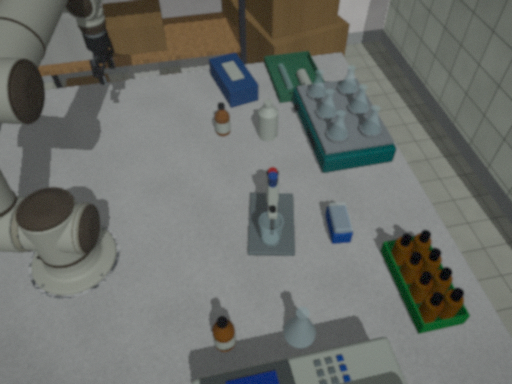

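The top view shows the red button at (236,184), the blue knob at (259,187) and the probe cap and beaker at (290,195). The side view agrees, with the stand around (270,215). The measured positions are button (0.615, 0.088, 0.143) and knob (0.599, 0.020). They are 70 mm apart and the heights match, which gives a stand yaw of about -13°. Next I go above the button with the jaws shut and aligned with the stand's x.

```bash
python3 -m inch '[[-0.015,-0.008,0,0,0,0.04,1],[-0.04,-0.02,0,0,0,0.11,1],[-0.07,-0.036,0,0,0,0.19,1],[-0.1,-0.051,0,0,0,0.27,1],[-0.13,-0.067,0,0,0,0.35,1],[-0.16,-0.082,0,0,0,0.43,1],[-0.19,-0.098,0,0,0,0.51,1],[-0.22,-0.113,0,0,0,0.59,1],[-0.25,-0.128,0,0,0,0.67,1],[-0.275,-0.141,0,0,0,0.74,1],[-0.285,-0.146,0,0,0,0.77,1],[-0.285,-0.146,0,0,0,0.77,1]]' 30
python3 - <<'E'
from h import *
o=telemetry.get_obs();print(o)
def rel(p,yaw):
    Rt=R.from_euler('xyz',o['tcp_rot'],degrees=True); print(Rt.inv().apply(np.array(p)-o['ee_pos']),(Rt.inv()*R.from_euler('xyz',[180,0,yaw],degrees=True)).as_rotvec())
rel([.615,.088,.231],76.8)
E
```

```text
time: 1.1
ee_pos: [0.3898, 0.3042, 0.2309]
tcp_rot: [-180.0, 0.0, 119.0]
wrist_force: [-0.4, 0.2, 0.4]
opening: -0.0002
{'time': 1.1, 'q': array([ 3.79742896e+01, -2.59747904e+00,  2.33106364e+00,  9.49649872e+01,
       -1.28022586e-02,  9.89366250e+01]), 'qd': array([ 3.31055217, -0.28528661, -0.20001807,  0.25963726,  0.86155722,
       -0.97310554]), 'joint_efforts': array([-1.96492262e+00, -4.36512101e+01,  4.66988969e+01, -2.88888719e-02,
       -1.40442182e-01,  1.51171563e-01]), 'ee_pos': array([0.38982243, 0.30420028, 0.23090679]), 'tcp_rot': array([-1.79965987e+02,  1.83082000e-02,  1.19037674e+02]), 'wrist_force': array([-0.39711542,  0.17060953,  0.41012808]), 'torque': array([-0.06386258, -0.03612001, -0.0910905 ]), 'opening': -0.00016770251633088762}
[-2.98321801e-01  9.19326125e-02 -5.24600281e-05] [-4.48734059e-04  5.23748108e-04  7.37186357e-01]
```

```bash
python3 -m inch '[[-0.015,0.005,0,0,0,0.04,1],[-0.04,0.012,0,0,0,0.1,1],[-0.07,0.022,0,0,0,0.17,1],[-0.1,0.031,0,0,0,0.25,1],[-0.13,0.04,0,0,0,0.32,1],[-0.16,0.049,0,0,0,0.4,1],[-0.19,0.059,0,0,0,0.47,1],[-0.22,0.068,0,0,0,0.54,1],[-0.25,0.077,0,0,0,0.62,1],[-0.28,0.086,0,0,0,0.69,1],[-0.298,0.092,0,0,0,0.737,1],[-0.298,0.092,0,0,0,0.737,1]]'
python3 -m inch '[[0,0,0,0,0,0,1],[0,0,0,0,0,0,1]]'
cat >> h.py <<'E'
def wrist(name):
    o=telemetry.get_obs();im,d,i=cam("wrist");K=np.array(i["camera_matrix"]);v,u=np.indices(d.shape)
    x=u-K[0,2];y=v-K[1,2];r=np.hypot(x,y)+1e-9;t=r/K[0,0]
    p=np.stack([x/r*np.tan(t)*d,y/r*np.tan(t)*d,d],-1)
    M=np.array(i["mount"]);p=p@M[:3,:3].T+M[:3,3]
    Rt=R.from_euler('xyz',o['tcp_rot'],degrees=True).as_matrix()
    w=p@Rt.T+o['ee_pos'];cv2.imwrite(f"pics/{name}.png",im[...,::-1])
    H,S,V=cv2.split(cv2.cvtColor(im,cv2.COLOR_RGB2HSV))
    for nm,m in(("red",((H<8)|(H>172))&(S>130)&(V>60)),("blue",(H>98)&(H<128)&(S>110)&(V>40))):
        k,l,st,c=cv2.connectedComponentsWithStats((m&(d>0)).astype(np.uint8))
        for j in range(1,k):
            if st[j,4]>150:
                q=w[l==j];zt=np.percentile(q[:,2],95);s=q[q[:,2]>zt-.004]
                cc=cv2.minEnclosingCircle(s[:,:2].astype(np.float32))
                print(nm,st[j],"top z",zt.round(4),"mean",s.mean(0).round(4),"circle",cc)
    return o,im,w
E
python3 - <<'E'
from h import *
o,im,w=wrist("w1");print(o['ee_pos'],o['tcp_rot'],o['wrist_force'])
E
```

```text
time: 2.1
ee_pos: [0.6162, 0.0897, 0.2297]
tcp_rot: [-179.9, 0.0, 76.9]
wrist_force: [0.5, 0.9, -0.5]
opening: 0.0002
time: 2.27
ee_pos: [0.6139, 0.0921, 0.2311]
tcp_rot: [-180.0, -0.0, 77.2]
wrist_force: [-0.3, 0.2, -0.1]
opening: -0.0003
red [243 184  34  35 920] top z 0.1441 mean [0.6145 0.0913 0.1429] circle ((0.6145485639572144, 0.09090113639831543), 0.01387743279337883)
blue [ 375  215   54   81 1671] top z 0.0504 mean [ 0.7711 -0.0404  0.0498] circle ((0.7074373960494995, -0.006589864380657673), 0.1123163029551506)
blue [251 308  12  20 197] top z 0.2784 mean [0.6113 0.0875 0.2829] circle ((0.6139770746231079, 0.09109914302825928), 0.011368111707270145)
[0.61392815 0.09211527 0.23109634] [-1.79952946e+02 -8.40878122e-03  7.72059392e+01] [-0.317383    0.16681293 -0.12426852]
```

View pics/w1.png

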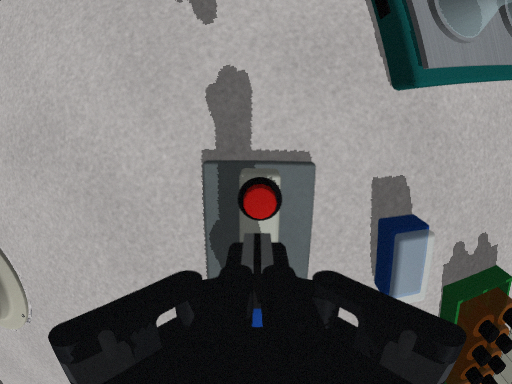

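The wrist view puts the red button at (260,199), directly below the shut fingers. The fitted circle has centre (0.6146, 0.0909), z 0.143 and r 13.9 mm, and the TCP is within 1.5 mm of that. The plate edges are upright in the picture, so the yaw is right. Next I press.

```bash
python3 -m inch '[[0,0,0.02,0,0,0,1],[0,0,0.045,0,0,0,1],[0,0,0.065,0,0,0,1],[0,0,0.078,0,0,0,1],[0,0,0.083,0,0,0,1],[0,0,0.083,0,0,0,1]]'
python3 -m inch '[[0,0,0.002,0,0,0,1],[0,0,0.004,0,0,0,1],[0,0,0.006,0,0,0,1],[0,0,0.008,0,0,0,1],[0,0,0.009,0,0,0,1],[0,0,0.009,0,0,0,1]]'
python3 -m inch '[[0,0,0.001,0,0,0,1],[0,0,0.002,0,0,0,1],[0,0,0.002,0,0,0,1]]'
```

```text
time: 2.82
ee_pos: [0.6134, 0.0917, 0.1475]
tcp_rot: [-179.9, 0.0, 77.2]
wrist_force: [-0.7, 0.7, 0.0]
opening: 0.0002
time: 3.32
ee_pos: [0.6149, 0.0909, 0.1396]
tcp_rot: [180.0, -0.0, 77.1]
wrist_force: [1.0, 0.2, 3.1]
opening: 0.0001
time: 3.57
ee_pos: [0.6147, 0.0908, 0.1373]
tcp_rot: [180.0, -0.0, 77.1]
wrist_force: [0.8, 0.8, 3.4]
opening: -0.0001
```

```bash
python3 -m inch '[[0,0,0.001,0,0,0,1],[0,0,0.002,0,0,0,1],[0,0,0.002,0,0,0,1]]'
python3 -m inch '[[0,0,0.001,0,0,0,1],[0,0,0.001,0,0,0,1]]'
```

```text
time: 3.82
ee_pos: [0.6147, 0.0908, 0.136]
tcp_rot: [179.9, -0.0, 77.1]
wrist_force: [0.3, 0.5, 7.0]
opening: 0.0005
time: 3.98
ee_pos: [0.6148, 0.0908, 0.136]
tcp_rot: [179.9, -0.0, 77.0]
wrist_force: [-2.0, 1.1, 13.0]
opening: 0.0002
```

```bash
python3 -m inch '[[0,0,-0.003,0,0,0,1],[0,0,-0.02,0,0,0,1],[0,0,-0.05,0,0,0,1],[0,0,-0.085,0,0,0,1],[0,0,-0.115,0,0,0,0],[-0.01,0,-0.13,0,0,0,0],[-0.03,0,-0.13,0,0,0,0],[-0.06,0,-0.13,0,0,0,0],[-0.07,0,-0.13,0,0,0,0],[-0.07,0,-0.13,0,0,0,0],[-0.07,0,-0.13,0,0,0,0]]'
python3 - <<'E'
from h import *
o,im,w=wrist("w2");print(o['ee_pos'],o['tcp_rot'],o['opening'])
E
```

```text
time: 4.9
ee_pos: [0.5987, 0.0222, 0.2639]
tcp_rot: [-180.0, 0.0, 77.0]
wrist_force: [0.0, 0.8, -0.9]
opening: 0.0829
red [244 100  30  30 698] top z 0.1372 mean [0.6148 0.0903 0.1359] circle ((0.6149222254753113, 0.0901486724615097), 0.01369798369705677)
blue [ 374  161   50   84 1451] top z 0.0504 mean [ 0.7678 -0.0483  0.0494] circle ((0.7857298254966736, -0.06638406962156296), 0.05998877435922623)
blue [ 240  190   37   37 1075] top z 0.2001 mean [0.5983 0.0234 0.199 ] circle ((0.5982109308242798, 0.02272355556488037), 0.013820681720972061)
[0.59867032 0.0221504  0.26389022] [-1.79952923e+02  1.00024943e-02  7.69690035e+01] 0.08292342345436829
```

View pics/w2.png

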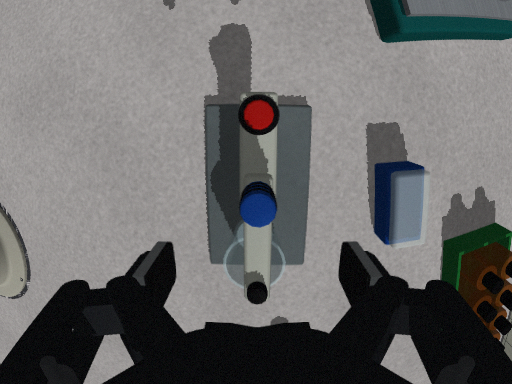

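The wrist view shows the knob top at (258,205). Its circle has centre (0.5982, 0.0227), z 0.199 and r 13.8 mm, and it is centred between the open jaws. The button at (259,114) is now at z 0.136, so it is fully down. Next I descend and grip.

```bash
python3 -m inch '[[0,0,0.015,0,0,0,0],[0,0,0.04,0,0,0,0],[0,0,0.065,0,0,0,0],[0,0,0.085,0,0,0,0],[0,0,0.097,0,0,0,0],[0,0,0.101,0,0,0,0],[0,0,0.101,0,0,0,0]]'
python3 -m inch '[[0,0,0,0,0,0,0.5],[0,0,0,0,0,0,0.6],[0,0,0,0,0,0,0.7],[0,0,0,0,0,0,0.8],[0,0,0,0,0,0,0.9],[0,0,0,0,0,0,1],[0,0,0,0,0,0,1],[0,0,0,0,0,0,1],[0,0,0,0,0,0,1]]' 60
```

```text
time: 5.53
ee_pos: [0.5984, 0.0234, 0.162]
tcp_rot: [-179.9, 0.0, 77.1]
wrist_force: [0.4, 0.2, 1.0]
opening: 0.0854
time: 6.28
ee_pos: [0.5993, 0.0225, 0.1641]
tcp_rot: [179.9, -0.0, 77.0]
wrist_force: [2.1, 0.5, 5.7]
opening: 0.0265
```

```bash
python3 -m inch '[[0,0,-0.002,0,0,0,1],[0,0,-0.005,0,0,0,1],[0,0,-0.008,0,0,0,1],[0,0,-0.011,0,0,0,1],[0,0,-0.014,0,0,0,1],[0,0,-0.017,0,0,0,1],[0,0,-0.02,0,0,0,1],[0,0,-0.02,0,0,0,1]]'
python3 -m inch '[[0,0,-0.003,0,0,0,1],[0,0,-0.006,0,0,0,1],[0,0,-0.009,0,0,0,1],[0,0,-0.012,0,0,0,1],[0,0,-0.015,0,0,0,1],[0,0,-0.018,0,0,0,1],[0,0,-0.021,0,0,0,1],[0,0,-0.024,0,0,0,1],[0,0,-0.027,0,0,0,1],[0,0,-0.03,0,0,0,1],[0,0,-0.03,0,0,0,1]]'
```

```text
time: 6.95
ee_pos: [0.5992, 0.0225, 0.1834]
tcp_rot: [180.0, -0.0, 77.0]
wrist_force: [4.6, 0.7, -1.9]
opening: 0.0267
time: 7.87
ee_pos: [0.5992, 0.0225, 0.2134]
tcp_rot: [180.0, -0.0, 77.0]
wrist_force: [4.1, 0.1, -1.8]
opening: 0.0264
```

```bash
python3 -m inch '[[0.0,0.0005,-0.002,0,0,0,1],[0,0.001,-0.004,0,0,0,1],[0,0.001,-0.006,0,0,0,1],[0,0.001,-0.008,0,0,0,1],[0,0.001,-0.008,0,0,0,1]]'
python3 -m inch '[[0,0,-0.002,0,0,0,1],[0,0,-0.004,0,0,0,1],[0,0,-0.006,0,0,0,1],[0,0,-0.008,0,0,0,1],[0,0,-0.01,0,0,0,1],[0,0,-0.01,0,0,0,1]]'
```

```text
time: 8.28
ee_pos: [0.5994, 0.0224, 0.2216]
tcp_rot: [-179.9, 0.0, 77.1]
wrist_force: [-1.1, 1.8, -2.4]
opening: 0.0268
time: 8.78
ee_pos: [0.5995, 0.0224, 0.2315]
tcp_rot: [-180.0, 0.0, 77.1]
wrist_force: [-4.3, 2.5, -3.5]
opening: 0.0265
```

```bash
python3 -m inch '[[0,-0.0005,-0.002,0,0,0,1],[0,-0.0005,-0.005,0,0,0,1],[0,-0.0005,-0.008,0,0,0,1],[0,-0.0005,-0.011,0,0,0,1],[0,-0.0005,-0.014,0,0,0,1],[0,-0.0005,-0.017,0,0,0,1],[0,-0.0005,-0.02,0,0,0,1],[0,-0.0005,-0.023,0,0,0,1],[0,-0.0005,-0.026,0,0,0,1],[0,-0.0005,-0.029,0,0,0,1],[0,-0.0005,-0.032,0,0,0,1],[0,-0.0005,-0.032,0,0,0,1]]'
python3 -m inch '[[0,0,-0.001,0,0,0,1],[0,0,-0.002,0,0,0,1],[0,0,-0.003,0,0,0,1],[0,0,-0.004,0,0,0,1],[0,0,-0.004,0,0,0,1]]'
python3 - <<'E'
from h import *
o,im,w=wrist("w3")
im,d,i=cam("side");cv2.imwrite("pics/s2.png",cv2.resize(im[110:270,180:360,::-1],None,fx=4,fy=3.7))
E
```

```text
time: 9.78
ee_pos: [0.5994, 0.0224, 0.2642]
tcp_rot: [180.0, -0.0, 77.0]
wrist_force: [-3.0, 1.9, -2.3]
opening: 0.0264
time: 10.2
ee_pos: [0.5994, 0.0224, 0.2674]
tcp_rot: [180.0, -0.0, 77.0]
wrist_force: [-1.9, 1.6, -5.9]
opening: 0.0266
red [243 100  30  31 699] top z 0.1373 mean [0.6149 0.0903 0.136 ] circle ((0.6147047281265259, 0.09014707803726196), 0.013648658990859985)
blue [ 373  161   49   83 1446] top z 0.0504 mean [ 0.768  -0.0487  0.0494] circle ((0.7840453386306763, -0.06578470021486282), 0.059721071273088455)
blue [233 230  49  15 157] top z 0.278 mean [0.6011 0.034  0.2761] circle ((0.6005464196205139, 0.029691655188798904), 0.011480088345706463)
blue [231 238  53  17 207] top z 0.2884 mean [0.601  0.0339 0.2865] circle ((0.5997675657272339, 0.028286516666412354), 0.01231615711003542)
blue [ 226  247   63   61 3045] top z 0.3031 mean [0.5987 0.0242 0.3021] circle ((0.5983878374099731, 0.02280482091009617), 0.014066667295992374)
```

View pics/s2.png

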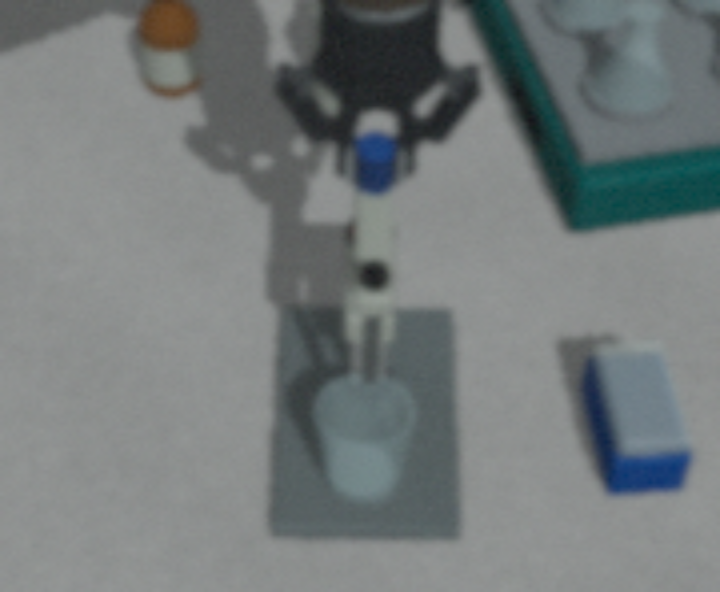

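The side view shows the head well up, the knob at (375,160) in the jaws, the beaker at (365,440) undisturbed and the stand flat. The knob top has risen from 0.199 to 0.302, so about 7 mm remain. I continue in small steps and watch the force.

```bash
python3 -m inch '[[0,0,-0.001,0,0,0,1],[0,0,-0.002,0,0,0,1],[0,0,-0.003,0,0,0,1],[0,0,-0.004,0,0,0,1],[0,0,-0.005,0,0,0,1],[0,0,-0.005,0,0,0,1]]'
python3 -m inch '[[0,0,-0.0005,0,0,0,1],[0,0,-0.001,0,0,0,1],[0,0,-0.001,0,0,0,1]]'
```

```text
time: 10.8
ee_pos: [0.5994, 0.0224, 0.2726]
tcp_rot: [180.0, -0.0, 77.1]
wrist_force: [-1.1, 1.7, -4.1]
opening: 0.0267
time: 11.05
ee_pos: [0.5994, 0.0224, 0.2734]
tcp_rot: [180.0, -0.0, 77.0]
wrist_force: [-1.2, 1.3, -5.3]
opening: 0.0269
```

```bash
python3 -m inch '[[0,0,-0.0005,0,0,0,1],[0,0,-0.0005,0,0,0,1],[0,0,-0.0005,0,0,0,1]]'
python3 -m inch '[[0,0,-0.0005,0,0,0,1],[0,0,-0.0005,0,0,0,1],[0,0,-0.0005,0,0,0,1]]'
```

```text
time: 11.3
ee_pos: [0.5994, 0.0224, 0.2739]
tcp_rot: [180.0, -0.0, 77.1]
wrist_force: [-1.3, 1.1, -6.2]
opening: 0.0266
time: 11.55
ee_pos: [0.5994, 0.0224, 0.2743]
tcp_rot: [-180.0, 0.0, 77.1]
wrist_force: [-0.8, 1.9, -7.6]
opening: 0.0266
```

```bash
python3 -m inch '[[0,0,-0.0005,0,0,0,1],[0,0,-0.0005,0,0,0,1],[0,0,-0.0005,0,0,0,1]]'
python3 -m inch '[[0,0,-0.0005,0,0,0,1],[0,0,-0.0005,0,0,0,1],[0,0,-0.0005,0,0,0,1]]'
```

```text
time: 11.8
ee_pos: [0.5993, 0.0225, 0.2743]
tcp_rot: [-180.0, 0.0, 77.1]
wrist_force: [0.2, 1.6, -11.0]
opening: 0.0265
time: 12.05
ee_pos: [0.5993, 0.0224, 0.2744]
tcp_rot: [-179.9, 0.0, 77.1]
wrist_force: [2.0, 1.1, -16.9]
opening: 0.0264
```

```bash
python3 -m inch '[[0,0,0.0002,0,0,0,1],[0,0,0.0002,0,0,0,1],[0,0,0.0002,0,0,0,1],[0,0,0.0002,0,0,0,1],[0,0,0.0002,0,0,0,1],[0,0,0.0002,0,0,0,1],[0,0,0.0002,0,0,0,1],[0,0,0.0002,0,0,0,1]]'
python3 - <<'E'
from h import *
o,im,w=wrist("w4");print(o['ee_pos'],o['wrist_force'])
im,d,i=cam("side");cv2.imwrite("pics/s3.png",cv2.resize(im[110:270,180:360,::-1],None,fx=4,fy=3.7))
p=world(d,i);p0=np.load("side.npz")['w'];n=np.load("side.npz")['im']
# plate corner area height before/after
for u,v in((255,245),(288,245),(290,205)): print(p0[v-2:v+3,u-2:u+3].mean((0,1)).round(4),p[v-2:v+3,u-2:u+3].mean((0,1)).round(4))
E
```

```text
time: 12.72
ee_pos: [0.5992, 0.0222, 0.2747]
tcp_rot: [-180.0, 0.0, 77.0]
wrist_force: [0.4, -0.4, -23.3]
opening: 0.0262
red [244 101  29  29 661] top z 0.1375 mean [0.6147 0.0902 0.1362] circle ((0.6148310899734497, 0.09032034128904343), 0.013846677727997303)
blue [ 371  160   49   82 1358] top z 0.0503 mean [ 0.7674 -0.0492  0.0493] circle ((0.7844080924987793, -0.06625570356845856), 0.05990001931786537)
blue [234 230  48  15 157] top z 0.2853 mean [0.6007 0.034  0.2834] circle ((0.6007227301597595, 0.02973715215921402), 0.011255334131419659)
blue [232 238  52  17 208] top z 0.2956 mean [0.6011 0.0335 0.2936] circle ((0.5999666452407837, 0.028596065938472748), 0.01205780915915966)
blue [ 226  247   62   61 3034] top z 0.3103 mean [0.5985 0.0239 0.3092] circle ((0.5985181927680969, 0.02244000881910324), 0.013962952420115471)
[0.59918579 0.02223731 0.27465746] [  0.43124797  -0.35497364 -23.31032199]
[ 0.5237 -0.0842  0.0174] [ 0.5236 -0.0848  0.0184]
[ 0.6189 -0.1056  0.018 ] [ 0.6189 -0.1056  0.0179]
[0.6634 0.0382 0.0177] [0.6634 0.0381 0.0178]
```

View pics/s3.png

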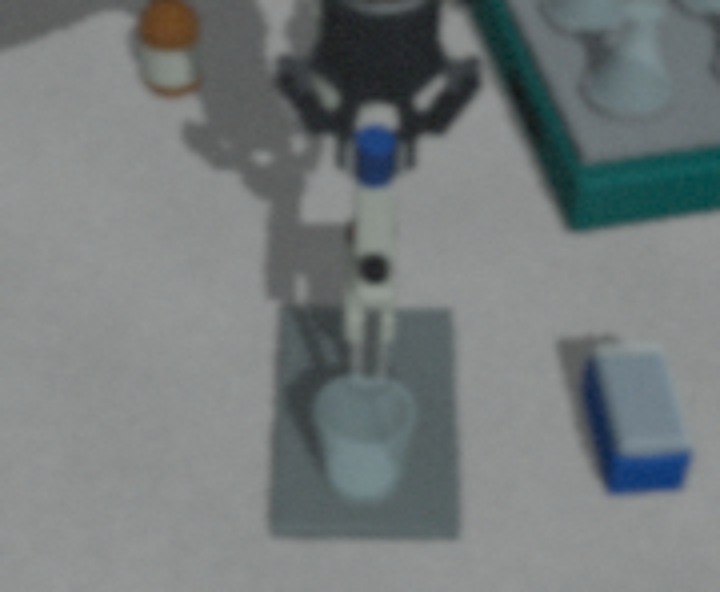

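The knob top is now at 0.309, 110 mm up, and the plate is flat. The pull is creeping up to 23 N because the controller integrates, so I ease off.

```bash
python3 -m inch '[[0,0,0.0008,0,0,0,1],[0,0,0.0008,0,0,0,1],[0,0,0.0008,0,0,0,1]]'
python3 -m inch '[[0,0,0,0,0,0,1],[0,0,0,0,0,0,1],[0,0,0,0,0,0,1],[0,0,0,0,0,0,1],[0,0,0,0,0,0,1],[0,0,0,0,0,0,1]]'
python3 -m inch '[[0,0,0,0,0,0,1],[0,0,0,0,0,0,1],[0,0,0,0,0,0,1],[0,0,0,0,0,0,1],[0,0,0,0,0,0,1],[0,0,0,0,0,0,1],[0,0,0,0,0,0,1],[0,0,0,0,0,0,1],[0,0,0,0,0,0,1],[0,0,0,0,0,0,1],[0,0,0,0,0,0,1],[0,0,0,0,0,0,1]]'
```

```text
time: 13.07
ee_pos: [0.5993, 0.0225, 0.2745]
tcp_rot: [180.0, -0.0, 77.1]
wrist_force: [-0.9, 0.2, -19.2]
opening: 0.0269
time: 13.57
ee_pos: [0.5993, 0.0225, 0.2745]
tcp_rot: [180.0, -0.0, 77.1]
wrist_force: [-1.2, 0.2, -18.1]
opening: 0.0264
time: 14.57
ee_pos: [0.5993, 0.0225, 0.2744]
tcp_rot: [180.0, -0.0, 77.1]
wrist_force: [-3.0, 0.1, -14.6]
opening: 0.0264
```

```bash
python3 -m inch '[[0,0,0,0,0,0,1],[0,0,0,0,0,0,1],[0,0,0,0,0,0,1],[0,0,0,0,0,0,1],[0,0,0,0,0,0,1],[0,0,0,0,0,0,1],[0,0,0,0,0,0,1],[0,0,0,0,0,0,1],[0,0,0,0,0,0,1],[0,0,0,0,0,0,1],[0,0,0,0,0,0,1],[0,0,0,0,0,0,1]]'
```

```text
time: 15.57
ee_pos: [0.5993, 0.0225, 0.2744]
tcp_rot: [180.0, -0.0, 77.1]
wrist_force: [-2.6, 1.4, -12.9]
opening: 0.0264
```

Run:
```python
from h import *
o,im,w=wrist("w5");print(o['ee_pos'],o['wrist_force'],o['opening'])
order.job_done()
```

```text
red [243 101  30  29 668] top z 0.1373 mean [0.6147 0.0903 0.136 ] circle ((0.6147475838661194, 0.09034986048936844), 0.013739068061113358)
blue [ 371  161   49   81 1362] top z 0.0504 mean [ 0.7675 -0.049   0.0494] circle ((0.7848818302154541, -0.0661621019244194), 0.05936627462506294)
blue [234 230  48  15 160] top z 0.2849 mean [0.601  0.0341 0.2829] circle ((0.6004787683486938, 0.029624126851558685), 0.011498937383294106)
blue [232 238  52  17 209] top z 0.2955 mean [0.6009 0.034  0.2934] circle ((0.6001478433609009, 0.028924889862537384), 0.01199716329574585)
blue [ 226  247   62   61 3039] top z 0.31 mean [0.5986 0.0242 0.309 ] circle ((0.5982475876808167, 0.02290176972746849), 0.0140522550791502)
[0.59934986 0.0224506  0.27439207] [ -2.60386362   1.39863959 -12.94675531] 0.02637221986121258
the job is handed in; nothing more can be done
```

I pressed the red button fully down, then gripped the blue knob and drew the mast straight up past its first stop to the second. I handed the job in at about 15.6 s with the gripper still holding the knob there.

**Last checks:**
- **Button:** its top dropped from z = 0.143 m to 0.136 m, the full 7 mm, and stayed down.
- **Mast:** the knob top rose from 0.199 m to 0.309 m, the full 110 mm. It stopped rising there while the pull climbed steeply, so it is at the second stop.
- **Stand and beaker:** the button's position did not change and the plate heights matched the first picture to within 1 mm. The last side picture, taken while the pull was at its peak, showed the beaker unmoved on the plate.

**Pull force:** at the stop the pull crept up to about 23 N, just under the 25 N that lifts the stand, because the arm's controller kept adding force. I eased it off. It read 12.9 N at hand-in and was still falling slowly, but was above the roughly 7 N needed to hold the mast up.

I could not look again after handing in, so the final second of holding is not confirmed.

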